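# Seat a bearing and snap its dust cap home

### The job

Put the loose ball bearing (the one near the housing, not the one far off to the left) flat into the round seat of the bolted-down bearing housing and let go of it. Then set the square dust cap over it, grip bar up and sides in line with the housing's, and press it straight down until both spring clips snap over its rim and it sits flush on the housing. Finish while still holding the cap pressed firmly down with the hand: do not let go of it, and leave the other loose things on the bench where they are.

Things in the scene. Friction and masses are not known exactly. Their poses are not given: they have to be found in the camera images.
- seat_top (a point): Bearing housing, painted grey, bolted to the bench: foot plate 150 x 96 x 10 mm, on it a body 86 (own x) x 96 (own y) mm whose flat top is 35 mm above the bench. This point is the centre of that top face; z up, x towards clip A. A spring clip stands on each of the two x sides; the y sides have none, so fingers fit there.
- seat_floor (a point): Centre of the floor of the round seat in the middle of the housing's top: 57 mm across, 5 mm deep (30 mm above the bench). z up.
- bearing_mid (a point): Loose ball bearing, a plain steel ring 54 mm across, 15 mm thick, lying flat on the bench within 0.4 m of the housing; 0.12 kg. The point is its centre, half-way up; z along its axis. In the seat it stands 10 mm proud of the top face, so the point is then 2.5 mm above seat_top. Grip it across the diameter by its upper part: the lower 5 mm go into the seat.
- cap_knob (a point): Loose square dust cap, bare aluminium with a dark grip bar, open side down; 0.10 kg. The point is in the middle of the bar, 34 mm above the lower edge; z away from the open side, x along the bar. Bar: 50 mm long (x), 26 mm wide (y), up to 46 mm above the lower edge. Body 66 x 66 mm, 18 mm high. Flange round the lower edge 80 x 80 mm, 4 mm thick.
- cap_foot (a point): The same cap: the point in the plane of its lower edge, at its centre; comes to seat_top when home, sides in line with the housing's, bar either way. The hollow is 60 x 60 mm, 14 mm deep and goes over the seated bearing without resting on it. Pushing through the clips takes a peak of roughly 10 to 20 N, felt from about 15 to 8 mm above home; then the force drops suddenly, and about 2 mm above home the clips snap in.
- clip_a (a joint): Steel spring clip, 20 mm wide, on the housing's +x side: outward swing in rad, 0 at rest, about 0.15 when spread, near 0 again once snapped over the flange. Inner face 44 mm from the centre, top 23 mm above the top face. A hook reaches in to 36 mm, underside 6 mm above the top face; over it a slope leads in from 43 mm (19 mm above) to 36 mm (8 mm above).
- clip_b (a joint): spring clip on the housing's -x side, the same
- loose_measure_mid (a point): bystander: tape measure, 70 x 75 x 35 mm; the point is its middle. Leave it alone
- loose_marker_mid (a point): bystander: marker pen lying on the bench, 134 mm long, 15 mm thick; the point is its middle. Leave it alone
- loose_plug_mid (a point): bystander: spark plug lying on the bench, 58 mm long, 20 mm thick; the point is its middle. Leave it alone
Not all that is in view belongs to the job. Leave any blue or red look-alike of the part that bears bearing_mid alone.

How it is judged:
By the outcome, as a careful person would: the job done as asked, in the order asked, and still so for the second after the job is handed in, while the arm keeps its last pose, push and grip.
It also fails if it takes over 61 s, if anything falls off the work surface, if the arm or the gripper's body presses on something with over 40 N, if the wrist force passes 120 N, or if a joint passes its speed limit or range.

### The arm

A 7-joint arm with a two-finger parallel gripper is mounted at the origin on a cart in front of the work surface, level with it; the furniture and walls round the work are solid. World frame = base frame: x ahead of the robot, y to its left, z up, the work surface at z = 0. Lengths are in m, angles in rad, forces in N, time in s.
With the tool pointing down it reaches from about 0.4 to 0.85 m from the base axis. Payload 10.4 kg.
Tool frame: the origin (TCP) lies at the centre of the arm's flange, where the gripper is bolted on; the fingertips stand 173 mm ahead of it and the grasp point (between the pads) lies 155 mm ahead of it; z points along the fingers, y is the line along which they close (so a half turn about z gives the same grasp; the last joint's range is limited). The gripper opens to 85 mm and grips with 20 to 120 N. Pads are 22 mm wide; open, the fingers measure 114 mm over their backs; the gripper's body (76 mm by 85 mm) begins 54 mm behind the grasp point. The pads swing forward as they close: fully open they stand 13 mm farther back than shut.
Start: joints at [-1.302, 0.332, -0.065, 1.46, 0.022, 1.35, -0.088], TCP at [0.18, 0.599, 0.405] pointing down, gripper open.
Joint ranges: [-2.6, 2.6], [-0.5, 2.12], [-1.47, 1.34], [0.16, 2.42], [-1.27, 4.41], [0.06, 2.06], [-2.6, 2.6]. Speed limits (rad/s): [2.22, 2.22, 2.79, 2.79, 3.14, 3.14, 3.14].

### API

Orientations are given as a unit quaternion [x, y, z, w].
In Python, from workcell import manip, viewer, finder gives the robot as it stands.
- The arm moves only by the tool arm_command, never from a script. Its argument "plan" is a list of rows, each an object with "dp": the shift along the tool's x, y, z in mm, a list of three; "spin": the turn about the tool's z in rad. A call has 1 to 5 rows; each row shifts and turns the commanded pose from where the row before left it, along the tool's axes as they then stand; what a row does not reach is not made up. A row lasts 1/10 s, in which the tool goes at most 50 mm and 8.59 degrees, less where a joint would pass 70% of its speed; a pose out of reach is approached as far as the arm can. A call is refused whole if a number of a shift passes 50 or a number of a turn 0.15, either way. A call with a gripper value outside its range is refused whole. "grip" is the closure, from -1 (fully open) to 1 (shut), set as the call begins (left out, the last holds). The fingers move at their own pace and stop on an object; "newtons" is the grip in N (left out, the last holds). Time passes only in rows, so rows that do not move let the fingers close. It gives the time, the measured TCP pose, the force, the opening and the grip force at its end, in the units of the state.
- manip.get_obs(): the state, without advancing time (a new reading comes with each control period).
- viewer.camera(name): name is "scene" or "side" or "wrist"; returns the picture (420x560x3 uint8, blue, green, red); there is no depth.
- viewer.camera_params(name): a dict with "vertical_fov" (degrees; the focal length in pixels is half the picture's height over the tangent of half this angle, whatever the lens; pixels are square), "cx", "cy" (the principal point, pixels), "R" (3x3) and "t" (3): a world point X has camera coordinates R X + t; the wrist camera has in their place "T_tool_cam" (4x4, takes a point from camera to tool coordinates, whose origin is the TCP and whose axes are the flange's). Camera axes: x right, y down, z forward; pixel columns grow to the right and rows downward; lengths in m; the calibration is good to about 2 mm. A picture is of the moment at which its call begins: read the wrist's pose just before it. camera_params takes no time and is no camera call.
- manip.hand_in(): hands the job in; it is judged then, once.
Trained networks look in the newest picture that a camera, given by its name, has taken for a name from the list of things; names that differ only in an ending like _2 or _b are one class to them, and where a whole thing is asked for, a point or a joint stands for the part that bears it (a point fixed in the world has none). Each returns a list of dicts, best first, with "score" (0 to 1); they miss things now and then, are a little off and sometimes report something else, mostly with a low value. They report only what shows in the picture. A call takes as long as a camera call. They do not tell look-alikes from the thing itself.
- finder.find_in(camera, thing): "position" ([x, y, z] in m, in world coordinates, good to about 4 mm: the middle of the surface that is visible of it).
The state is a dict: "clock": time; "joint_pos": joint angles; "joint_velocities": joint speeds; "tau": joint torques, N m; "position": TCP position; "ee_rot": TCP orientation; "ft_force": force on the tool from outside, world axes, zero at the start; "torque": the same for the moment, N m; "grip_width": opening from 0.0 (shut) to 1.0 (fully open); "grasp_force": force on a finger pad.
Only numpy, scipy, OpenCV 4.12 (cv2) and the standard library are available. Lean on these libraries where they do the work, as an engineer would, in place of code of your own. Each camera call takes 0.05 s, during which the arm holds its last target. There are 200 camera calls.

## Working session

There is one attempt and no reset: what is moved stays moved. The work goes in short steps, Python scripts to look and compute and a tool call to move; the robot and the scene stay as the last step left them, time stands still between calls to the robot, and variables do not carry over. Pictures are saved under pics/ and viewed, at most 10 in all, crops included, and the job is handed in when it is done.

Besides the shell and the picture viewer there is one more tool, called in YAML: its name, and indented under it one key for each argument. arm_command: Moves the arm, as the interface text tells. Its arguments: {"type":"object","properties":{"plan":{"type":"array","items":{"type":"object","properties":{"dp":{"type":"array","items":{"type":"number"}},"spin":{"type":"number"}}}},"grip":{"type":"number"},"newtons":{"type":"number"}},"required":["plan"]}

```bash
mkdir -p pics; ls; python3 - <<'E'
from workcell import manip, viewer, finder
import cv2,numpy as np
o=manip.get_obs(); print({k:np.round(v,3).tolist() for k,v in o.items()})
a=viewer.camera("scene"); b=viewer.camera("side")
cv2.imwrite("pics/scene.png",a); cv2.imwrite("pics/side.png",b)
for c in("scene","side"):
  print(c,viewer.camera_params(c))
  for n in("seat_top","bearing_mid","cap_knob","clip_a","loose_measure_mid","loose_marker_mid","loose_plug_mid"):
    print(n,[(np.round(d["position"],3).tolist(),round(d["score"],2)) for d in finder.find_in(c,n)][:4])
print(viewer.camera_params("wrist"))
E
```

```text
pics
{'clock': 0.0, 'joint_pos': [-1.302, 0.333, -0.065, 1.461, 0.022, 1.35, -0.088], 'joint_velocities': [0.002, 0.001, -0.002, 0.001, -0.002, -0.001, 0.002], 'tau': [0.001, -62.545, 0.05, -39.161, 0.016, 0.01, 0.0], 'position': [0.18, 0.598, 0.404], 'ee_rot': [0.145, 0.989, -0.001, -0.0], 'ft_force': [1.479, 0.416, 0.111], 'torque': [-0.006, -0.013, -0.036], 'grasp_force': 0.0, 'grip_width': 1.003}
scene {'vertical_fov': 46.34823753565684, 'cx': 275.31831394987057, 'cy': 210.0262704107888, 'R': array([[ 0.70027924, -0.71385902,  0.00378026],
       [-0.54514669, -0.53818024, -0.64278855],
       [ 0.46089486,  0.44807068, -0.76603433]]), 't': array([-0.31531812,  0.34720711,  1.04488605])}
seat_top [([0.567, -0.04, 0.029], 0.98)]
bearing_mid [([0.436, 0.184, 0.006], 0.83), ([0.434, 0.29, 0.013], 0.78), ([0.342, 0.354, 0.013], 0.75), ([0.518, 0.202, 0.016], 0.68)]
cap_knob [([0.413, -0.283, 0.016], 0.56)]
clip_a [([0.618, -0.041, 0.047], 0.37)]
loose_measure_mid [([0.624, -0.252, 0.037], 0.81)]
loose_marker_mid [([0.361, 0.068, 0.009], 0.82)]
loose_plug_mid [([0.377, -0.109, 0.013],
[... 450 characters left out ...]
.436, 0.196, 0.014], 0.8)]
cap_knob [([0.423, -0.261, 0.017], 0.92), ([0.628, -0.231, 0.027], 0.57)]
clip_a []
loose_measure_mid [([0.625, -0.232, 0.026], 0.79)]
loose_marker_mid [([0.364, 0.087, 0.011], 0.57)]
loose_plug_mid [([0.383, -0.097, 0.012], 0.4)]
{'vertical_fov': 68.2758684383434, 'cx': 279.04381158202784, 'cy': 206.98684063564124, 'T_tool_cam': array([[ 5.00403506e-04, -9.63504874e-01, -2.67690318e-01,
         6.80202597e-02],
       [ 9.99998398e-01,  2.20762431e-05,  1.78987473e-03,
        -6.71802132e-04],
       [-1.71864343e-03, -2.67690785e-01,  9.63503342e-01,
         3.06456572e-02],
       [ 0.00000000e+00,  0.00000000e+00,  0.00000000e+00,
         1.00000000e+00]])}
```

View both.

View pics/scene.png

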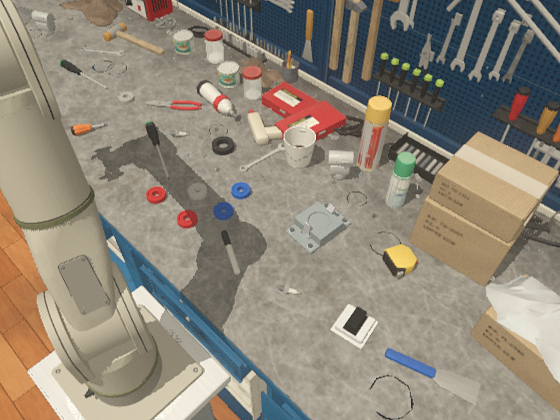

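View pics/side.png

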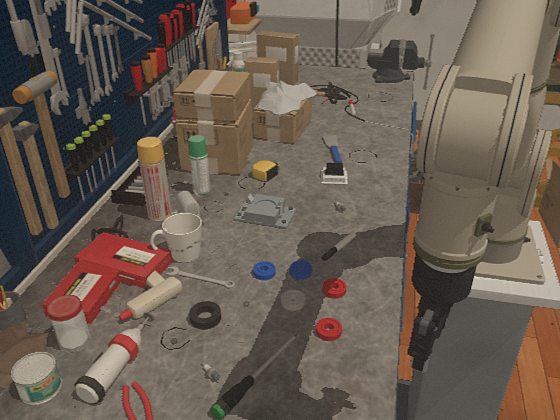

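```bash
cat > h.py <<'E'
from workcell import manip, viewer, finder
import cv2,numpy as np
from scipy.spatial.transform import Rotation as Ro
def cam(name):
    """K, R(world->cam), t for any camera, at present"""
    p=viewer.camera_params(name); f=210/np.tan(np.radians(p["vertical_fov"])/2)
    K=np.array([[f,0,p["cx"]],[0,f,p["cy"]],[0,0,1]])
    if name!="wrist": return K,p["R"],p["t"]
    o=manip.get_obs(); T=np.eye(4); T[:3,:3]=Ro.from_quat(o["ee_rot"]).as_matrix(); T[:3,3]=o["position"]
    W=np.linalg.inv(T@p["T_tool_cam"]); return K,W[:3,:3],W[:3,3]
def onplane(c,uv,z):
    K,R,t=c; C=-R.T@t; d=R.T@np.linalg.inv(K)@np.array([uv[0],uv[1],1.]); return C+d*(z-C[2])/d[2]
def proj(c,X):
    K,R,t=c; q=(K@(R@np.atleast_2d(X).T+t[:,None])).T; return q[:,:2]/q[:,2:]
def todo(target,yaw=None):
    """mm in tool axes from present pose to TCP target (world), tool-y yaw now, tilt"""
    o=manip.get_obs(); M=Ro.from_quat(o["ee_rot"]).as_matrix()
    print("clk",np.round(o["clock"],2),"dp",np.round(1000*M.T@(np.array(target)-o["position"]),1),"pos",np.round(o["position"],4),
      "y-axis yaw",round(float(np.arctan2(M[1,1],M[0,1])),3),"z",np.round(M[:,2],4),"j",np.round(o["joint_pos"],2),"F",np.round(o["ft_force"],1),"w",round(float(o["grip_width"]),3),"gf",np.round(o["grasp_force"],1))
E
python3 - <<'E'
from h import *
a=cv2.imread("pics/scene.png");b=cv2.imread("pics/side.png")
A=cv2.resize(a[70:240,90:270],None,fx=2.1,fy=2.1,interpolation=3);B=cv2.resize(b[240:350,220:360],(400,A.shape[0]),interpolation=3)
cv2.imwrite("pics/crop1.png",np.hstack([A,B]))
for uv in((197,191),(126,97),(222,145)): print(onplane(cam("scene"),uv,.015))
print(onplane(cam("side"),(292,299),.015))
p=onplane(cam("side"),(292,299),.015)
todo([.437,.292,.38])
E
```

```text
[0.43256853 0.28717731 0.015     ]
[0.53747058 0.78107229 0.015     ]
[0.60597351 0.37849186 0.015     ]
[0.43480123 0.29786192 0.015     ]
clk 0.8 dp [-334.5 -219.6   24.7] pos [0.1798 0.5986 0.4048] y-axis yaw 1.279 z [ 0.e+00  1.e-04 -1.e+00] j [-1.3   0.33 -0.06  1.46  0.02  1.35 -0.09] F [ 0.1  1.1 -0.3] w 1.0 gf 0.0
```

View pics/crop1.png

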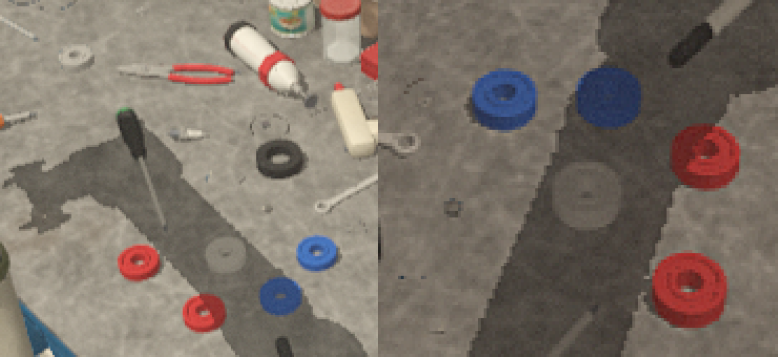

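arm_command:
  plan:
    - {"dp": [-20,-12,0]}
    - {"dp": [-35,-23,0]}
    - {"dp": [-40,-26,5]}
    - {"dp": [-40,-26,8]}
    - {"dp": [-40,-26,8]}
  grip: -1

```text
invalid input at $.plan[0]: expected keys dp, spin
```

arm_command:
  plan:
    - {"dp": [-40,-26,8]}
    - {"dp": [-40,-26,8]}
    - {"dp": [-40,-26,8]}
    - {"dp": [-25,-18,5]}
    - {"dp": [-14,-10,0]}

```text
invalid input at $.plan[0]: expected keys dp, spin
```

```bash
python3 - <<'E'
from h import *
todo([.437,.292,.33])
c=cam("wrist"); a=viewer.camera("wrist"); cv2.imwrite("pics/w1.png",a)
for d in finder.find_in("wrist","bearing_mid"): print(np.round(d["position"],4),d["score"])
E
```

```text
clk 0.8 dp [-334.5 -219.6   74.7] pos [0.1798 0.5986 0.4048] y-axis yaw 1.279 z [ 0.e+00  1.e-04 -1.e+00] j [-1.3   0.33 -0.06  1.46  0.02  1.35 -0.09] F [ 0.1  1.1 -0.3] w 1.0 gf 0.0
[0.4294 0.2059 0.0088] 0.82
[0.4303 0.2734 0.014 ] 0.68
```

View pics/w1.png

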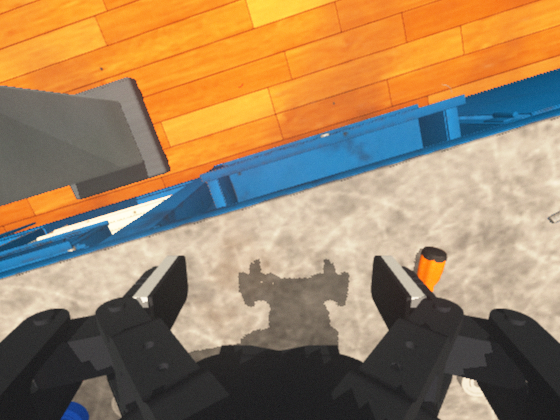

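The picture is still from the start pose: bench edge and floor, fingers at (165,285) and (395,285). The moves were refused because the rows had no "spin".

arm_command:
  plan:
    - {"dp": [-20,-12,0],"spin": 0}
    - {"dp": [-35,-23,0],"spin": 0}
    - {"dp": [-40,-26,5],"spin": 0}
    - {"dp": [-40,-26,8],"spin": 0}
    - {"dp": [-40,-26,8],"spin": 0}
  grip: -1

```text
clock: 1.4
position: [0.3159, 0.4384, 0.3837]
ee_rot: [0.145, 0.989, 0.0, 0.0]
ft_force: [1.2, 0.4, 0.3]
grip_width: 1.0
grasp_force: 0.0
```

arm_command:
  plan:
    - {"dp": [-40,-26,8],"spin": 0}
    - {"dp": [-40,-26,8],"spin": 0}
    - {"dp": [-40,-26,8],"spin": 0}
    - {"dp": [-25,-18,5],"spin": 0}
    - {"dp": [-14,-10,0],"spin": 0}

```text
clock: 1.9
position: [0.4384, 0.2897, 0.3542]
ee_rot: [0.147, 0.989, -0.001, -0.0]
ft_force: [1.2, 0.3, 0.7]
grip_width: 1.0
grasp_force: 0.0
```

```bash
python3 - <<'E'
from h import *
todo([.437,.292,.33])
c=cam("wrist"); a=viewer.camera("wrist"); cv2.imwrite("pics/w2.png",a); np.savez("w2.npz",K=c[0],R=c[1],t=c[2])
print(proj(c,[.436,.292,.015]))
for d in finder.find_in("wrist","bearing_mid"): print(np.round(d["position"],4),d["score"],proj(c,d["position"]))
E
```

```text
clk 1.9 dp [ 2.   1.8 24.2] pos [0.4384 0.2897 0.3542] y-axis yaw 1.275 z [-2.0e-04 -1.1e-03 -1.0e+00] j [-0.84  0.15  0.19  1.8  -0.03  1.2   0.63] F [1.2 0.3 0.7] w 1.0 gf 0.0
[[280.97222863 187.39791727]]
[0.4366 0.1855 0.016 ] 0.97 [[183.12076781 217.3649833 ]]
[0.342  0.3658 0.016 ] 0.88 [[328.37063409  68.4615979 ]]
[0.3467 0.2366 0.0139] 0.81 [[198.74973577 116.33221105]]
[0.5225 0.2137 0.0191] 0.71 [[235.38434986 282.72628892]]
[0.43   0.2954 0.0136] 0.66 [[282.45955225 180.60894899]]
```

View pics/w2.png

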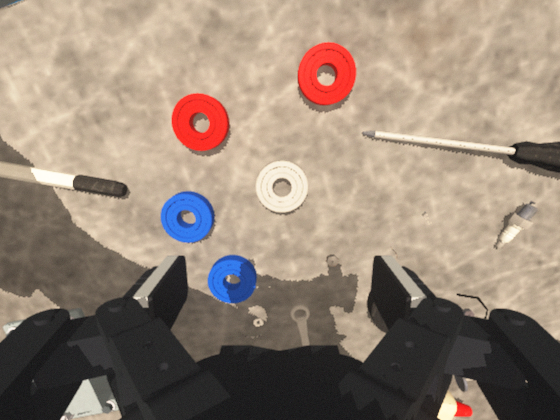

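The steel ring is at (282,187). Red rings are at (327,73) and (201,122), blue ones at (187,217) and (232,279). The grey one fits the description. The fingers close along image x and clear the nearest blue ring by about 14 px.

```bash
python3 - <<'E'
from h import *
a=cv2.imread("pics/w2.png"); z=np.load("w2.npz"); c=(z["K"],z["R"],z["t"])
hsv=cv2.cvtColor(a,cv2.COLOR_BGR2HSV); g=cv2.cvtColor(a,cv2.COLOR_BGR2GRAY)
r=g[150:225,245:320]
for th in (190,200,210,220):
  m=(r>th).astype(np.uint8); m=cv2.morphologyEx(m,cv2.MORPH_OPEN,np.ones((3,3)))
  C=max(cv2.findContours(m,0,1)[0],key=cv2.contourArea); e=cv2.minEnclosingCircle(cv2.convexHull(C)); f=cv2.fitEllipse(cv2.convexHull(C))
  uv=np.array(f[0])+[245,150]; X=onplane(c,uv,.015); print(th,e,f[1],uv,X)
todo([X[0],X[1],.175])
# housing, cap seen from scene
E
```

```text
190 ((36.87171173095703, 19.74342155456543), 41.825042724609375) (61.80894088745117, 83.97525787353516) [277.75434113 177.30115891] [0.42512948 0.29190092 0.015     ]
200 ((36.5, 36.0), 26.80028533935547) (51.12372589111328, 52.8780632019043) [281.40044785 185.88661575] [0.43462931 0.29286829 0.015     ]
210 ((36.38811111450195, 35.793704986572266), 26.13578987121582) (50.87272644042969, 52.199703216552734) [281.4080162  185.98251724] [0.43472645 0.29284698 0.015     ]
220 ((36.33481216430664, 35.787742614746094), 25.86552619934082) (50.413455963134766, 51.42513656616211) [281.42544556 185.93427658] [0.43468386 0.29287831 0.015     ]
clk 2.0 dp [  4.3   1.4 179.8] pos [0.4383 0.2903 0.3548] y-axis yaw 1.274 z [ 6.e-04 -5.e-04 -1.e+00] j [-0.84  0.15  0.19  1.8  -0.03  1.2   0.63] F [-1.   0.2  0.5] w 1.002 gf 0.0
```

arm_command:
  plan:
    - {"dp": [4,1.5,30],"spin": 0}
    - {"dp": [0,0,40],"spin": 0}
    - {"dp": [0,0,40],"spin": 0}
    - {"dp": [0,0,30],"spin": 0}
    - {"dp": [0,0,20],"spin": 0}

```text
clock: 2.5
position: [0.4318, 0.2962, 0.1925]
ee_rot: [0.145, 0.989, -0.001, -0.001]
ft_force: [-0.6, -0.5, 0.1]
grip_width: 0.998
grasp_force: 0.0
```

```bash
python3 - <<'E'
from h import *
c=cam("wrist"); a=viewer.camera("wrist"); todo([.4347,.2929,.175]); cv2.imwrite("pics/w3.png",a)
print(proj(c,[[.4347,.2929,.015]]))
E
```

```text
clk 2.55 dp [-4.3 -1.6 15.2] pos [0.4311 0.2957 0.1902] y-axis yaw 1.281 z [-0.0044 -0.0031 -1.    ] j [-0.83  0.34  0.16  1.95 -0.07  0.86  0.65] F [-3.1 -1.4 -2.2] w 1.002 gf 0.0
[[275.70850193 264.87721737]]
```

View pics/w3.png

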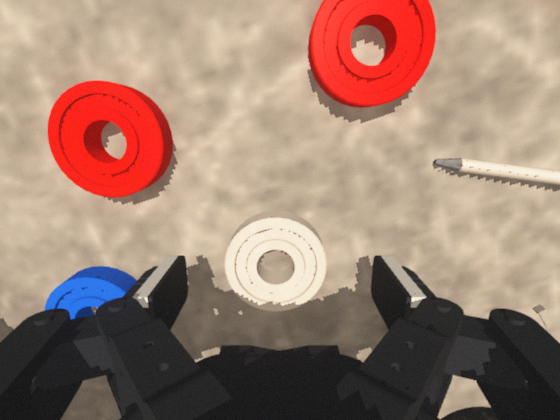

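Now the ring is centred between the pads at (276,261), clear of the blue one at (90,295). I'll let the arm settle and measure once more.

arm_command:
  plan:
    - {"dp": [0,0,0],"spin": 0}
    - {"dp": [0,0,0],"spin": 0}

```text
clock: 2.75
position: [0.4334, 0.2963, 0.196]
ee_rot: [0.145, 0.989, 0.001, 0.0]
ft_force: [-0.5, 0.3, 1.2]
grip_width: 1.002
grasp_force: 0.0
```

```bash
python3 - <<'E'
from h import *
c=cam("wrist"); a=viewer.camera("wrist"); g=cv2.cvtColor(a,cv2.COLOR_BGR2GRAY)[200:330,200:350]
print(proj(c,[.4347,.2929,.015]))
for th in(215,225,235):
  m=cv2.morphologyEx((g>th).astype(np.uint8),cv2.MORPH_OPEN,np.ones((3,3)))
  C=max(cv2.findContours(m,0,1)[0],key=cv2.contourArea); f=cv2.fitEllipse(cv2.convexHull(C)); uv=np.array(f[0])+200
  print(th,f[1],uv,onplane(c,uv,.015))
todo([.4347,.2929,.175])
E
```

```text
[[273.78359959 258.73086759]]
215 (91.30493927001953, 99.50691986083984) [273.22174072 257.56523514] [0.43397404 0.29281088 0.015     ]
225 (90.7005844116211, 98.62351989746094) [273.19094086 257.60990906] [0.43399388 0.29278785 0.015     ]
235 (52.78857421875, 61.80556869506836) [275.35577393 263.7226944 ] [0.43769972 0.2928601  0.015     ]
clk 2.8 dp [-2.  -2.9 21.2] pos [0.4336 0.2962 0.1962] y-axis yaw 1.28 z [ 0.0017  0.0018 -1.    ] j [-0.83  0.34  0.17  1.94 -0.07  0.87  0.65] F [ 0.4 -1.1 -0.8] w 1.0 gf 0.0
```

arm_command:
  plan:
    - {"dp": [-2,-2.5,6],"spin": 0}
    - {"dp": [0,0,8],"spin": 0}
    - {"dp": [0,0,7],"spin": 0}
    - {"dp": [0,0,0],"spin": 0}
    - {"dp": [0,0,0],"spin": 0}

```text
clock: 3.3
position: [0.4344, 0.2924, 0.1734]
ee_rot: [0.145, 0.989, -0.0, -0.0]
ft_force: [-0.3, 0.2, 0.3]
grip_width: 0.998
grasp_force: 0.0
```

arm_command:
  plan:
    - {"dp": [0,0,0],"spin": 0}
    - {"dp": [0,0,0],"spin": 0}
    - {"dp": [0,0,0],"spin": 0}
    - {"dp": [0,0,0],"spin": 0}
    - {"dp": [0,0,0],"spin": 0}
  grip: 1
  newtons: 40

```text
clock: 3.8
position: [0.4346, 0.2925, 0.1743]
ee_rot: [0.145, 0.989, 0.0, 0.0]
ft_force: [-1.4, -1.3, 5.0]
grip_width: 0.602
grasp_force: 41.0
```

arm_command:
  plan:
    - {"dp": [0,0,0],"spin": 0}
    - {"dp": [0,0,0],"spin": 0}
    - {"dp": [0,0,0],"spin": 0}

```text
clock: 4.1
position: [0.4346, 0.2925, 0.1743]
ee_rot: [0.145, 0.989, 0.0, 0.0]
ft_force: [-1.8, -1.4, 5.9]
grip_width: 0.603
grasp_force: 41.0
```

arm_command:
  plan:
    - {"dp": [0,0,-10],"spin": 0}
    - {"dp": [0,0,-30],"spin": 0}
    - {"dp": [0,0,-40],"spin": 0}
    - {"dp": [-10,-12,-40],"spin": 0}
    - {"dp": [-20,-25,-30],"spin": 0}

```text
clock: 4.6
position: [0.452, 0.2499, 0.3269]
ee_rot: [0.143, 0.99, 0.001, 0.001]
ft_force: [1.4, -0.4, -1.0]
grip_width: 0.599
grasp_force: 42.3
```

arm_command:
  plan:
    - {"dp": [-30,-36,-20],"spin": 0}
    - {"dp": [-30,-36,-5],"spin": 0}
    - {"dp": [-30,-36,0],"spin": 0}
    - {"dp": [-30,-36,0],"spin": 0}
    - {"dp": [-30,-36,0],"spin": 0}

```text
clock: 5.1
position: [0.5443, 0.0317, 0.3492]
ee_rot: [0.145, 0.989, 0.0, 0.0]
ft_force: [0.6, 0.4, -1.7]
grip_width: 0.597
grasp_force: 42.3
```

arm_command:
  plan:
    - {"dp": [-25,-30,0],"spin": 0}
    - {"dp": [-15,-18,0],"spin": 0}
    - {"dp": [0,0,0],"spin": 0}
    - {"dp": [0,0,0],"spin": 0}

```text
clock: 5.5
position: [0.5684, -0.024, 0.3486]
ee_rot: [0.146, 0.989, 0.0, -0.0]
ft_force: [-0.7, 1.5, -1.7]
grip_width: 0.601
grasp_force: 42.3
```

```bash
python3 - <<'E'
from h import *
todo([.57,-.025,.35])
c=cam("wrist"); a=viewer.camera("wrist"); cv2.imwrite("pics/w4.png",a); np.savez("w4.npz",K=c[0],R=c[1],t=c[2])
for n in("seat_top","clip_a","bearing_mid"):
  for d in finder.find_in("wrist",n): print(n,np.round(d["position"],4),d["score"],proj(c,d["position"]))
E
```

```text
clk 5.5 dp [-1.8 -0.5 -1.4] pos [ 0.5684 -0.024   0.3486] y-axis yaw 1.278 z [-1.e-04  4.e-04 -1.e+00] j [-0.42  0.26  0.44  1.71 -0.12  1.2   1.34] F [-0.7  1.5 -1.7] w 0.601 gf 42.3
seat_top [ 0.5499 -0.0215  0.0289] 0.62 [[275.95815205 175.59695588]]
seat_top [ 0.3865 -0.1103  0.0154] 0.5 [[123.84909078  23.98857317]]
clip_a [ 0.5372 -0.0283  0.048 ] 0.63 [[264.1217529  167.74443123]]
clip_a [ 0.6247 -0.0338  0.055 ] 0.57 [[286.51370156 260.82168592]]
bearing_mid [0.4595 0.1728 0.0118] 0.82 [[458.94615827  10.48167123]]
bearing_mid [0.5213 0.2059 0.0134] 0.82 [[505.72108863  71.64993765]]
bearing_mid [ 0.5637 -0.0237  0.1855] 0.74 [[277.50960658 261.95302032]]
bearing_mid [ 0.6166 -0.2465  0.0338] 0.47 [[ 86.93694169 299.44736503]]
bearing_mid [ 0.4392 -0.2434  0.0062] 0.41 [[ 25.29427103 128.95514504]]
```

View pics/w4.png

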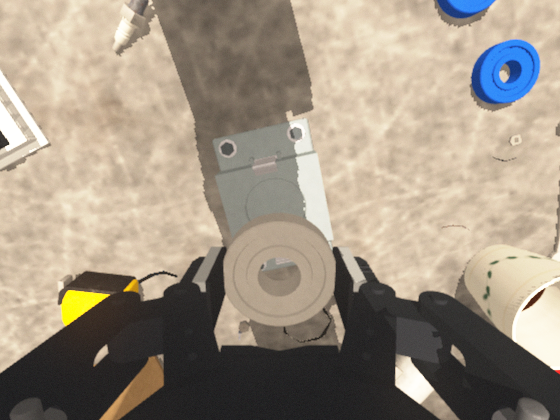

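The held ring at (280,268) hides half the housing. Its near clip is at (264,162) and the foot-plate bolts are at (227,148) and (296,133). I'll shift to get a clear look.

arm_command:
  plan:
    - {"dp": [-25,0,0],"spin": 0}
    - {"dp": [-35,0,0],"spin": 0}
    - {"dp": [-25,0,0],"spin": 0}
    - {"dp": [0,0,0],"spin": 0}
    - {"dp": [0,0,0],"spin": 0}

```text
clock: 6.2
position: [0.6499, -0.0477, 0.3478]
ee_rot: [0.145, 0.989, -0.0, -0.0]
ft_force: [-1.0, -0.4, -2.0]
grip_width: 0.599
grasp_force: 42.3
```

```bash
python3 - <<'E'
from h import *
todo([.57,-.025,.35])
c=cam("wrist"); a=viewer.camera("wrist"); cv2.imwrite("pics/w5.png",a); np.savez("w5.npz",K=c[0],R=c[1],t=c[2])
cv2.imwrite("pics/w5c.png",cv2.resize(a[0:260,150:430],None,fx=2.3,fy=2.3,interpolation=2))
for n in("seat_top","clip_a","bearing_mid","cap_knob"):
  for d in finder.find_in("wrist",n): print(n,np.round(d["position"],4),d["score"],proj(c,d["position"]))
E
```

```text
clk 6.2 dp [83.1 -1.2 -2.1] pos [ 0.6499 -0.0477  0.3478] y-axis yaw 1.28 z [-0.001  0.    -1.   ] j [-0.33  0.45  0.45  1.48 -0.2   1.26  1.42] F [-1.  -0.4 -2. ] w 0.599 gf 42.3
seat_top [ 0.5723 -0.0307  0.026 ] 0.58 [[272.64759398 108.3139297 ]]
clip_a [ 0.536  -0.0288  0.0482] 0.94 [[261.12366174  60.71977271]]
clip_a [ 0.619  -0.0293  0.0513] 0.58 [[289.58337503 161.43807772]]
bearing_mid [ 0.6467 -0.0469  0.1885] 0.62 [[279.69295447 268.42823157]]
bearing_mid [0.549  0.2005 0.0074] 0.44 [[516.8339043    3.52820928]]
cap_knob [ 0.4493 -0.2377 -0.0005] 0.88 [[21.04272233 43.28158825]]
```

View pics/w5c.png

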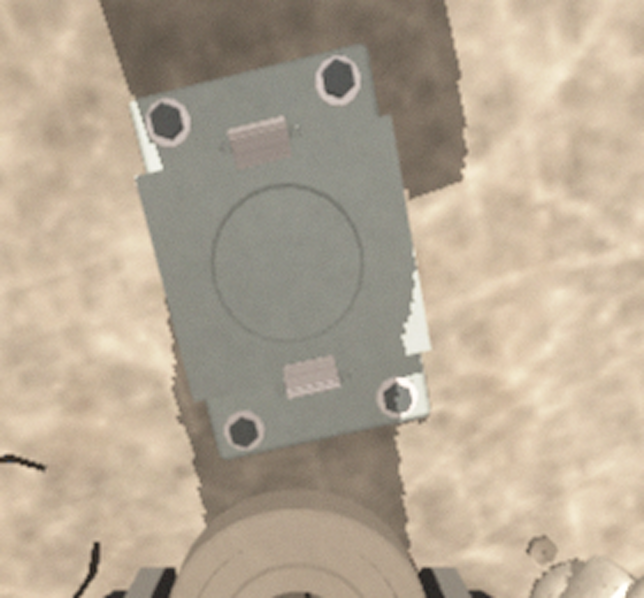

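The crop shows the whole housing. The seat circle is centred at about (287,263), the clips at (258,140) and (311,377), and the bolts at (168,122), (338,79), (243,432), (396,397).

```bash
python3 - <<'E'
from h import *
from scipy.optimize import least_squares
z=np.load("w5.npz"); c=(z["K"],z["R"],z["t"])
F=lambda p:(np.array(p)+.5)/2.3-.5+[150,0]
a=cv2.imread("pics/w5.png"); g=cv2.GaussianBlur(cv2.cvtColor(a,cv2.COLOR_BGR2GRAY).astype(np.float32),(0,0),.7)
# seat rim: darkest point along radial rays about the rough centre
def fit(x0):
  pts=[]
  for t in np.linspace(0,2*np.pi,120,endpoint=False):
    rr=np.arange(.024,.033,.0002); W=np.c_[x0[0]+rr*np.cos(t),x0[1]+rr*np.sin(t),0*rr+.035]; uv=proj(c,W).astype(np.float32)
    v=cv2.remap(g,uv[:,0].reshape(-1,1),uv[:,1].reshape(-1,1),1)[:,0]; k=v.argmin(); pts.append(W[k,:2])
  pts=np.array(pts)
  return least_squares(lambda q:np.hypot(*(pts-q[:2]).T)-q[2],[*x0[:2],.0285],loss="soft_l1",f_scale=.0005).x
x=onplane(c,F((287,263)),.035); print("manual",x)
for i in range(3): x=fit(x); print("seat",x)
b=[onplane(c,F(p),.015)[:2] for p in((168,122),(338,79),(243,432),(396,397))]
print("bolt centre",np.mean(b,0))
an=lambda d,m=0:np.arctan2(d[1],d[0])
print("yaw x",an(b[2]-b[0]),an(b[3]-b[1]),"yaw y",an(b[1]-b[0])-np.pi/2,an(b[3]-b[2])-np.pi/2, np.hypot(*(b[2]-b[0])),np.hypot(*(b[1]-b[0])))
e=[onplane(c,F(p),.035)[:2] for p in((137,178),(390,116),(428,351),(190,402))]
print("body front edge",an(e[1]-e[0])-np.pi/2,"sides",an(e[3]-e[0]),an(e[2]-e[1]),[np.hypot(*(e[i]-e[j])) for i,j in((0,1),(0,3),(1,2))])
k=[onplane(c,F(p),.050)[:2] for p in((258,140),(311,377))]; print("clips",np.mean(k,0),an(k[1]-k[0]))
# ring in hand
todo([x[0],x[1],.22])
E
```

```text
manual [ 0.57772096 -0.03048933  0.035     ]
seat [ 0.57854032 -0.03074143  0.02843119]
seat [ 0.57852817 -0.03078008  0.02845121]
seat [ 0.57852385 -0.03075838  0.02844079]
bolt centre [ 0.57859912 -0.03077741]
yaw x -0.07713107108120976 -0.075817299094035 yaw y -0.06602784736305334 -0.06271974276033965 0.1251543267355325 0.06722920827625456
body front edge -0.06929867129305967 sides -0.0986487632915426 -0.08133128250153208 [np.float64(0.09477841229589919), np.float64(0.08473898176003057), np.float64(0.08571756933352843)]
clips [ 0.57811812 -0.0309268 ] -0.06554922251016022
clk 6.45 dp [ 72.9  -4.1 128.7] pos [ 0.6495 -0.0479  0.3487] y-axis yaw 1.28 z [ 3.e-04  6.e-04 -1.e+00] j [-0.33  0.44  0.45  1.48 -0.2   1.26  1.42] F [-0.1  0.6 -1. ] w 0.598 gf 42.3
```

arm_command:
  plan:
    - {"dp": [0,0,0],"spin": -0.11}
    - {"dp": [0,0,0],"spin": -0.109}
    - {"dp": [25,4,10],"spin": 0}
    - {"dp": [30,5,30],"spin": 0}
    - {"dp": [17,3,30],"spin": 0}

```text
clock: 6.95
position: [0.5773, -0.0306, 0.2783]
ee_rot: [0.036, 0.999, 0.001, 0.001]
ft_force: [0.6, -0.2, -1.6]
grip_width: 0.598
grasp_force: 42.3
```

arm_command:
  plan:
    - {"dp": [0,0,30],"spin": 0}
    - {"dp": [0,0,10],"spin": 0}
    - {"dp": [0,0,0],"spin": 0}
    - {"dp": [0,0,0],"spin": 0}

```text
clock: 7.35
position: [0.5798, -0.0313, 0.2397]
ee_rot: [0.036, 0.999, 0.0, 0.001]
ft_force: [0.1, -1.0, -1.5]
grip_width: 0.595
grasp_force: 42.3
```

```bash
python3 - <<'E'
from h import *
todo([.5785,-.0308,.204]); todo([.5785,-.0308,.204])
E
```

```text
clk 7.35 dp [ 1.4  0.4 35.6] pos [ 0.5798 -0.0313  0.2397] y-axis yaw 1.498 z [ 0.0017  0.     -1.    ] j [-0.34  0.4   0.39  1.78 -0.18  1.    1.61] F [ 0.1 -1.  -1.5] w 0.595 gf 42.3
clk 7.35 dp [ 1.4  0.4 35.6] pos [ 0.5798 -0.0313  0.2397] y-axis yaw 1.498 z [ 0.0017  0.     -1.    ] j [-0.34  0.4   0.39  1.78 -0.18  1.    1.61] F [ 0.1 -1.  -1.5] w 0.595 gf 42.3
```

arm_command:
  plan:
    - {"dp": [1,0.5,8],"spin": 0}
    - {"dp": [0,0,10],"spin": 0}
    - {"dp": [0,0,7],"spin": 0}
    - {"dp": [0,0,0],"spin": 0}
    - {"dp": [0,0,0],"spin": 0}

```text
clock: 7.85
position: [0.5781, -0.0306, 0.2131]
ee_rot: [0.036, 0.999, -0.0, -0.0]
ft_force: [-0.9, 0.8, -1.0]
grip_width: 0.6
grasp_force: 42.3
```

arm_command:
  plan:
    - {"dp": [0,0,0],"spin": 0}
    - {"dp": [0,0,0],"spin": 0}

```text
clock: 8.05
position: [0.5783, -0.0306, 0.2137]
ee_rot: [0.036, 0.999, 0.0, 0.0]
ft_force: [-0.1, 0.3, -0.1]
grip_width: 0.593
grasp_force: 42.3
```

arm_command:
  plan:
    - {"dp": [0,0,2],"spin": 0}
    - {"dp": [0,0,1.5],"spin": 0}
    - {"dp": [0,0,1.5],"spin": 0}
    - {"dp": [0,0,1],"spin": 0}
    - {"dp": [0,0,0],"spin": 0}

```text
clock: 8.55
position: [0.578, -0.0306, 0.2071]
ee_rot: [0.036, 0.999, 0.0, -0.0]
ft_force: [0.0, 0.1, -1.2]
grip_width: 0.599
grasp_force: 42.3
```

arm_command:
  plan:
    - {"dp": [0,0,1],"spin": 0}
    - {"dp": [0,0,0],"spin": 0}
    - {"dp": [0,0,0],"spin": 0}

```text
clock: 8.85
position: [0.5781, -0.0305, 0.2063]
ee_rot: [0.036, 0.999, 0.0, 0.0]
ft_force: [-0.7, -0.2, -0.9]
grip_width: 0.6
grasp_force: 42.3
```

Below 0.209 with no contact force, so the ring has entered the seat. I'll continue to the floor.

arm_command:
  plan:
    - {"dp": [0,0,1],"spin": 0}
    - {"dp": [0,0,0],"spin": 0}
    - {"dp": [0,0,1],"spin": 0}
    - {"dp": [0,0,0],"spin": 0}

```text
clock: 9.25
position: [0.5782, -0.0306, 0.2054]
ee_rot: [0.036, 0.999, 0.0, 0.0]
ft_force: [-4.8, 0.3, 12.8]
grip_width: 0.597
grasp_force: 49.4
```

arm_command:
  plan:
    - {"dp": [0,0,0.5],"spin": 0}
    - {"dp": [0,0,0],"spin": 0}
    - {"dp": [0,0,0],"spin": 0}

```text
clock: 9.55
position: [0.5782, -0.0307, 0.2053]
ee_rot: [0.036, 0.999, 0.0, 0.0]
ft_force: [-7.5, 0.2, 17.4]
grip_width: 0.601
grasp_force: 52.2
```

arm_command:
  plan:
    - {"dp": [0,0,-1],"spin": 0}
    - {"dp": [0,0,0],"spin": 0}
    - {"dp": [0,0,0],"spin": 0}
    - {"dp": [0,0,0],"spin": 0}
    - {"dp": [0,0,0],"spin": 0}
  grip: -1

```text
clock: 10.05
position: [0.578, -0.0305, 0.2046]
ee_rot: [0.036, 0.999, -0.0, -0.0]
ft_force: [0.3, 0.3, 0.1]
grip_width: 1.005
grasp_force: 0.0
```

arm_command:
  plan:
    - {"dp": [0,0,-10],"spin": 0}
    - {"dp": [0,0,-30],"spin": 0}
    - {"dp": [0,0,-40],"spin": 0}
    - {"dp": [0,0,-35],"spin": 0}
    - {"dp": [0,0,-15],"spin": 0}

```text
clock: 10.55
position: [0.5787, -0.0309, 0.3392]
ee_rot: [0.037, 0.999, 0.0, 0.003]
ft_force: [0.2, 0.4, -0.2]
grip_width: 1.002
grasp_force: 0.0
```

arm_command:
  plan:
    - {"dp": [0,0,0],"spin": 0}
    - {"dp": [0,0,0],"spin": 0}

```text
clock: 10.75
position: [0.5778, -0.0305, 0.3343]
ee_rot: [0.036, 0.999, 0.0, -0.0]
ft_force: [-0.8, 0.7, -0.3]
grip_width: 0.998
grasp_force: 0.0
```

```bash
python3 - <<'E'
from h import *
todo([.43,-.27,.35])
c=cam("wrist"); a=viewer.camera("wrist"); cv2.imwrite("pics/w6.png",a); np.savez("w6.npz",K=c[0],R=c[1],t=c[2])
p=proj(c,[.5785,-.0308,.045])[0].astype(int); print(p, proj(c,[[.5785,-.0308,.035]]))
y=max(p[1]-90,0); cv2.imwrite("pics/w6c.png",cv2.resize(a[y:y+180,p[0]-120:p[0]+120],None,fx=3,fy=3,interpolation=2)); print(y,p[0]-120)
K=viewer.camera("side")
for cc in("wrist","side","scene"):
  if cc=="scene": viewer.camera("scene")
  for d in finder.find_in(cc,"cap_knob"): print(cc,np.round(d["position"],4),d["score"])
E
```

```text
clk 10.75 dp [ 130.1 -249.6  -15.7] pos [ 0.5778 -0.0305  0.3343] y-axis yaw 1.498 z [-6.e-04  2.e-04 -1.e+00] j [-0.37  0.29  0.41  1.7  -0.12  1.18  1.57] F [-0.8  0.7 -0.3] w 0.998 gf 0.0
[278 203] [[278.83013112 200.82723291]]
113 158
wrist [ 0.4374 -0.2435  0.0039] 0.69
wrist [ 0.5574 -0.0269  0.0322] 0.64
wrist [ 0.6276 -0.2412  0.0347] 0.17
side [ 0.4242 -0.2593  0.0192] 0.63
scene [ 0.4134 -0.2837  0.0165] 0.84
```

View pics/w6c.png

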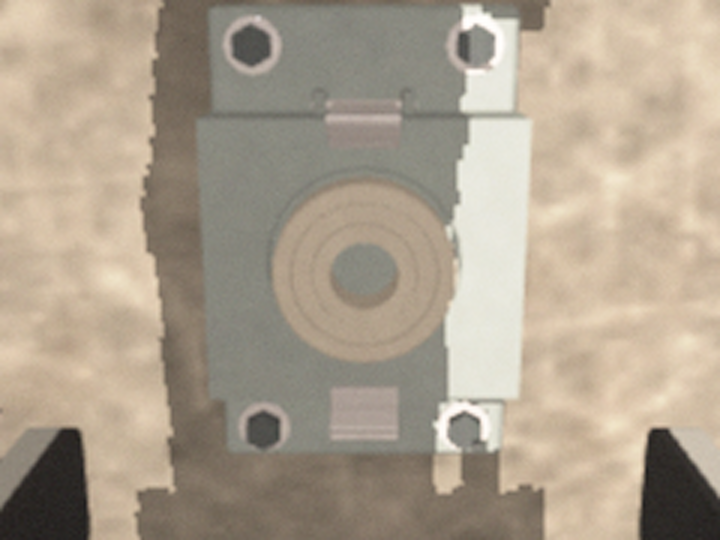

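The ring lies in the seat, centred at (365,270) in the crop where I predicted (360,270). The housing's sides are square to the picture. I'll check the seating numerically with a silhouette fit, then go to the cap.

```bash
python3 - <<'E'
from h import *
from scipy.optimize import least_squares
z=np.load("w6.npz"); c=(z["K"],z["R"],z["t"]); a=cv2.imread("pics/w6.png").astype(np.float32)
g=cv2.GaussianBlur(a[:,:,2]-a[:,:,0],(0,0),.7)  # warm ring vs cool paint
th=np.linspace(0,2*np.pi,180,endpoint=False)
c0=np.array([158+365/3,113+270/3]); pts=[]
for t in th:
  r=np.arange(22,38,.1); uv=(c0+np.outer(r,[np.cos(t),np.sin(t)])).astype(np.float32)
  v=cv2.remap(g,uv[:,:1].copy(),uv[:,1:].copy(),1)[:,0]; d=np.gradient(v); k=d.argmin()
  if d[k]<-.5: pts.append(uv[k])
pts=np.array(pts,np.float32); f=cv2.fitEllipseAMS(pts); print(len(pts),f)
for zz in (.045,.047,.050):
  q=proj(c,np.c_[.5785+.027*np.cos(th),-.0308+.027*np.sin(th),0*th+zz]).astype(np.float32); print(zz,cv2.fitEllipse(q))
E
```

```text
180 ((279.03875732421875, 202.6771240234375), (61.511226654052734, 61.9639892578125), 174.77047729492188)
0.045 ((278.8372802734375, 202.88543701171875), (60.42970657348633, 62.508079528808594), 89.75540924072266)
0.047 ((278.8398132324219, 203.4737091064453), (60.835960388183594, 62.96171951293945), 89.75428009033203)
0.05 ((278.8437194824219, 204.37213134765625), (61.455631256103516, 63.654659271240234), 89.75274658203125)
```

arm_command:
  plan:
    - {"dp": [10,-20,-4],"spin": 0}
    - {"dp": [20,-40,-4],"spin": 0}
    - {"dp": [22,-42,-4],"spin": 0}
    - {"dp": [22,-42,-4],"spin": 0}
    - {"dp": [22,-42,0],"spin": 0}

```text
clock: 11.55
position: [0.4671, -0.2112, 0.3513]
ee_rot: [0.037, 0.999, 0.0, 0.0]
ft_force: [0.4, 0.2, -0.2]
grip_width: 1.001
grasp_force: 0.0
```

arm_command:
  plan:
    - {"dp": [15,-34,0],"spin": 0}
    - {"dp": [4,-15,0],"spin": 0}
    - {"dp": [0,0,0],"spin": 0}
    - {"dp": [0,0,0],"spin": 0}

```text
clock: 11.95
position: [0.4462, -0.2565, 0.3507]
ee_rot: [0.037, 0.999, 0.0, -0.0]
ft_force: [0.0, 0.8, 0.1]
grip_width: 1.005
grasp_force: 0.0
```

```bash
python3 - <<'E'
from h import *
c=cam("wrist"); a=viewer.camera("wrist"); cv2.imwrite("pics/w7.png",a); np.savez("w7.npz",K=c[0],R=c[1],t=c[2])
todo([.42,-.267,.35])
for d in finder.find_in("wrist","cap_knob"): print(np.round(d["position"],4),d["score"],proj(c,d["position"]))
g=cv2.cvtColor(a,cv2.COLOR_BGR2GRAY)
print(proj(c,[.42,-.267,.03]))
E
```

```text
clk 12.0 dp [ 25.7 -13.1   0.6] pos [ 0.4466 -0.2558  0.3506] y-axis yaw 1.499 z [-3.e-04  5.e-04 -1.e+00] j [-0.11  0.13  0.58  1.85 -0.08  1.19  2.  ] F [0.4 0.4 0.2] w 0.999 gf 0.0
[ 0.4206 -0.273   0.0181] 0.56 [[260.1517348  167.49365662]]
[[265.7411601  168.22937749]]
```

The fit puts the ring's top at about 45 mm, so it's seated. Now a crop of the cap.

```bash
python3 - <<'E'
from h import *
a=cv2.imread("pics/w7.png"); cv2.imwrite("pics/w7c.png",cv2.resize(a[80:260,140:380],None,fx=3.3,fy=3.3,interpolation=2))
E
```

```text
(no output)
```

View pics/w7c.png

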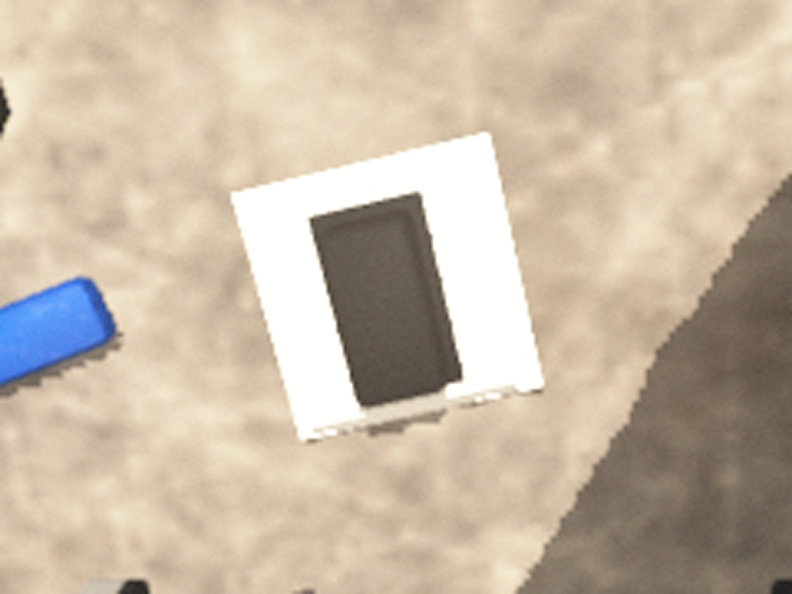

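The cap has its bar up: flange corners at (232,192), (489,132), (543,388), (302,440), bar top from (310,217)/(420,193) to (365,405)/(460,380), and free space on both bar sides.

```bash
python3 - <<'E'
from h import *
z=np.load("w7.npz"); c=(z["K"],z["R"],z["t"])
F=lambda p:(np.array(p)+.5)/3.3-.5+[140,80]
a=cv2.imread("pics/w7.png")
e=np.array([onplane(c,F(p),.004)[:2] for p in((232,192),(489,132),(543,388),(302,440))])
an=lambda d:float(np.arctan2(d[1],d[0]))
print("flange",e.mean(0),"y yaw",an(e[1]-e[0]),an(e[2]-e[3]),"x",an(e[3]-e[0])+np.pi/2,an(e[2]-e[1])+np.pi/2,[np.hypot(*(e[i]-e[i-1])) for i in range(4)])
# bar top: dark blob
g=cv2.cvtColor(a,cv2.COLOR_BGR2GRAY); m=np.zeros_like(g); m[115:215,215:295]=(g[115:215,215:295]<110)
C=max(cv2.findContours(m,0,1)[0],key=cv2.contourArea)
b=np.array([onplane(c,p,.046)[:2] for p in cv2.boxPoints(cv2.minAreaRect(C))]); print("bar",b.mean(0),[(an(b[i]-b[i-1]),np.hypot(*(b[i]-b[i-1]))) for i in range(4)])
t=e.mean(0); todo([*t,.194])
E
```

```text
flange [ 0.42321908 -0.27590616] y yaw 1.7193430156091962 1.7169269922554369 x 1.723043585133617 1.7209551170070334 [np.float64(0.0801972539843135), np.float64(0.07943088427407043), np.float64(0.08038831265648581), np.float64(0.07926393483082786)]
bar [ 0.42021007 -0.27420007] [(-3.0127285409501803, np.float64(0.053487141932449564)), (1.7276919580509704, np.float64(0.029344789588447516)), (0.15748088394933557, np.float64(0.05310444081080264)), (-1.4021863352361659, np.float64(0.03087711712407386))]
clk 12.05 dp [ 22.  -22.1 156.6] pos [ 0.4468 -0.2555  0.3506] y-axis yaw 1.5 z [-2.e-04  5.e-04 -1.e+00] j [-0.11  0.13  0.58  1.85 -0.08  1.19  2.  ] F [-0.2 -0.3 -0. ] w 1.003 gf 0.0
```

arm_command:
  plan:
    - {"dp": [0,0,0],"spin": -0.11}
    - {"dp": [0,0,0],"spin": -0.11}
    - {"dp": [14,-9,20],"spin": 0}
    - {"dp": [12.5,-7.5,40],"spin": 0}
    - {"dp": [0,0,35],"spin": 0}

```text
clock: 12.55
position: [0.4217, -0.277, 0.2547]
ee_rot: [-0.073, 0.997, -0.0, 0.0]
ft_force: [1.5, 0.7, -0.0]
grip_width: 1.0
grasp_force: 0.0
```

arm_command:
  plan:
    - {"dp": [0,0,25],"spin": 0}
    - {"dp": [0,0,0],"spin": 0}
    - {"dp": [0,0,0],"spin": 0}

```text
clock: 12.85
position: [0.4231, -0.2763, 0.2313]
ee_rot: [-0.074, 0.997, 0.0, -0.0]
ft_force: [1.5, -0.6, -0.0]
grip_width: 1.0
grasp_force: 0.0
```

```bash
python3 - <<'E'
from h import *
todo([.4232,-.2759,.194])
c=cam("wrist"); a=viewer.camera("wrist"); g=cv2.cvtColor(a,cv2.COLOR_BGR2GRAY); cv2.imwrite("pics/w8.png",a)
m=(g>235).astype(np.uint8); m[300:]=0; C=max(cv2.findContours(m,0,1)[0],key=cv2.contourArea); r=cv2.minAreaRect(C); print(r,proj(c,[.4232,-.2759,.004]))
b=np.array([onplane(c,p,.004)[:2] for p in cv2.boxPoints(r)]); print(b.mean(0),[(np.arctan2(*(b[i]-b[i-1])[::-1]),np.hypot(*(b[i]-b[i-1]))) for i in range(4)])
E
```

```text
clk 12.85 dp [-0.2  0.4 37.3] pos [ 0.4231 -0.2763  0.2313] y-axis yaw 1.719 z [-4.e-04  0.e+00 -1.e+00] j [-0.02  0.27  0.57  1.99 -0.18  0.93  2.36] F [ 1.5 -0.6 -0. ] w 1.0 gf 0.0
((279.0, 224.0), (114.0, 124.0), 90.0) [[279.78420111 226.70671899]]
[ 0.42345534 -0.27638099] [(np.float64(-3.046283059972503), np.float64(0.08073069589162295)), (np.float64(1.7195066224911304), np.float64(0.07889186556108446)), (np.float64(0.2024759266969707), np.float64(0.0807836393715156)), (np.float64(-1.4226719099367096), np.float64(0.08754219882885927))]
```

arm_command:
  plan:
    - {"dp": [0,0,12],"spin": 0}
    - {"dp": [0,0,15],"spin": 0}
    - {"dp": [0,0,10],"spin": 0}
    - {"dp": [0,0,0],"spin": 0}
    - {"dp": [0,0,0],"spin": 0}

```text
clock: 13.4
position: [0.4226, -0.2769, 0.194]
ee_rot: [-0.074, 0.997, -0.0, 0.0]
ft_force: [-0.0, -0.5, -0.8]
grip_width: 1.003
grasp_force: 0.0
```

arm_command:
  plan:
    - {"dp": [0,0,0],"spin": 0}
    - {"dp": [0,0,0],"spin": 0}
    - {"dp": [0,0,0],"spin": 0}
    - {"dp": [0,0,0],"spin": 0}
    - {"dp": [0,0,0],"spin": 0}
  grip: 1
  newtons: 110

```text
clock: 13.9
position: [0.4227, -0.277, 0.1943]
ee_rot: [-0.073, 0.997, -0.0, 0.0]
ft_force: [-1.5, 0.8, 8.3]
grip_width: 0.283
grasp_force: 108.5
```

arm_command:
  plan:
    - {"dp": [0,0,0],"spin": 0}
    - {"dp": [0,0,0],"spin": 0}
    - {"dp": [0,0,0],"spin": 0}

```text
clock: 14.2
position: [0.4227, -0.277, 0.1943]
ee_rot: [-0.074, 0.997, -0.0, 0.0]
ft_force: [-0.9, 1.1, 6.5]
grip_width: 0.285
grasp_force: 108.4
```

arm_command:
  plan:
    - {"dp": [0,0,-10],"spin": 0}
    - {"dp": [0,0,-30],"spin": 0}
    - {"dp": [0,0,-40],"spin": 0}
    - {"dp": [0,0,-30],"spin": 0.11}
    - {"dp": [0,0,-10],"spin": 0.11}

```text
clock: 14.7
position: [0.4229, -0.2775, 0.3175]
ee_rot: [0.039, 0.999, -0.0, 0.002]
ft_force: [0.1, 0.5, -1.1]
grip_width: 0.282
grasp_force: 108.0
```

arm_command:
  plan:
    - {"dp": [-12,22,0],"spin": 0}
    - {"dp": [-20,38,0],"spin": 0}
    - {"dp": [-23,42,0],"spin": 0}
    - {"dp": [-23,43,0],"spin": 0}
    - {"dp": [-23,43,0],"spin": 0}

```text
clock: 15.2
position: [0.5375, -0.095, 0.3145]
ee_rot: [0.037, 0.999, 0.0, 0.0]
ft_force: [0.9, -0.6, -0.3]
grip_width: 0.282
grasp_force: 108.0
```

arm_command:
  plan:
    - {"dp": [-20,38,0],"spin": 0}
    - {"dp": [-12,22,0],"spin": 0}
    - {"dp": [-4,8,0],"spin": 0}
    - {"dp": [0,0,0],"spin": 0}
    - {"dp": [0,0,0],"spin": 0}

```text
clock: 15.7
position: [0.5772, -0.033, 0.314]
ee_rot: [0.037, 0.999, -0.0, -0.0]
ft_force: [-0.3, -0.2, -0.7]
grip_width: 0.28
grasp_force: 108.1
```

```bash
python3 - <<'E'
from h import *
todo([.5778,-.0308,.2293])
E
```

```text
clk 15.7 dp [-0.5  2.3 84.7] pos [ 0.5772 -0.033   0.314 ] y-axis yaw 1.496 z [-4.e-04 -7.e-04 -1.e+00] j [-0.39  0.31  0.44  1.72 -0.14  1.14  1.59] F [-0.3 -0.2 -0.7] w 0.28 gf 108.1
```

arm_command:
  plan:
    - {"dp": [-0.5,2.3,15],"spin": -0.003}
    - {"dp": [0,0,25],"spin": 0}
    - {"dp": [0,0,15],"spin": 0}
    - {"dp": [0,0,0],"spin": 0}
    - {"dp": [0,0,0],"spin": 0}

```text
clock: 16.2
position: [0.5784, -0.0297, 0.2588]
ee_rot: [0.035, 0.999, -0.0, -0.0]
ft_force: [0.9, -0.1, -0.1]
grip_width: 0.278
grasp_force: 108.0
```

```bash
python3 - <<'E'
from h import *
todo([.5778,-.0308,.2293]); c=cam("wrist"); a=viewer.camera("wrist"); cv2.imwrite("pics/w9.png",a)
# does the hand picture agree: finder on housing/clips
for cc in("scene","side"):
  viewer.camera(cc)
  for n in("cap_knob","clip_a"):
    for d in finder.find_in(cc,n)[:2]: print(cc,n,np.round(d["position"],4),round(d["score"],2))
E
```

```text
clk 16.2 dp [ 0.5 -1.1 29.5] pos [ 0.5784 -0.0297  0.2588] y-axis yaw 1.5 z [-5.e-04 -2.e-04 -1.e+00] j [-0.38  0.37  0.42  1.77 -0.17  1.03  1.61] F [ 0.9 -0.1 -0.1] w 0.278 gf 108.0
scene cap_knob [ 0.5609 -0.0422  0.0823] 0.66
scene clip_a [ 0.5362 -0.0312  0.036 ] 0.66
side cap_knob [ 0.5693 -0.0077  0.0838] 0.96
```

arm_command:
  plan:
    - {"dp": [0.5,-1,5],"spin": 0}
    - {"dp": [0,0,5],"spin": 0}
    - {"dp": [0,0,3],"spin": 0}
    - {"dp": [0,0,0],"spin": 0}
    - {"dp": [0,0,0],"spin": 0}

```text
clock: 17.05
position: [0.5779, -0.0301, 0.2457]
ee_rot: [0.035, 0.999, -0.0, -0.0]
ft_force: [0.1, -0.1, -1.0]
grip_width: 0.282
grasp_force: 108.0
```

arm_command:
  plan:
    - {"dp": [0,0,1.5],"spin": 0}
    - {"dp": [0,0,1.5],"spin": 0}
    - {"dp": [0,0,1],"spin": 0}
    - {"dp": [0,0,0],"spin": 0}

```text
clock: 17.45
position: [0.578, -0.0301, 0.2421]
ee_rot: [0.035, 0.999, 0.0, 0.0]
ft_force: [0.2, 0.6, 4.2]
grip_width: 0.281
grasp_force: 108.4
```

arm_command:
  plan:
    - {"dp": [0,0,1],"spin": 0}
    - {"dp": [0,0,1],"spin": 0}
    - {"dp": [0,0,1],"spin": 0}
    - {"dp": [0,0,0],"spin": 0}

```text
clock: 17.85
position: [0.5783, -0.0302, 0.2399]
ee_rot: [0.035, 0.999, 0.0, 0.001]
ft_force: [-1.8, 0.8, 10.0]
grip_width: 0.283
grasp_force: 109.6
```

As expected, the clips are being spread and the force is rising.

arm_command:
  plan:
    - {"dp": [0,0,1],"spin": 0}
    - {"dp": [0,0,1],"spin": 0}
    - {"dp": [0,0,1],"spin": 0}
    - {"dp": [0,0,0],"spin": 0}

```text
clock: 18.25
position: [0.578, -0.0302, 0.2364]
ee_rot: [0.035, 0.999, 0.0, 0.0]
ft_force: [-1.0, -0.4, 4.5]
grip_width: 0.284
grasp_force: 108.3
```

arm_command:
  plan:
    - {"dp": [0,0,1],"spin": 0}
    - {"dp": [0,0,1],"spin": 0}
    - {"dp": [0,0,1],"spin": 0}
    - {"dp": [0,0,0],"spin": 0}

```text
clock: 18.65
position: [0.5772, -0.03, 0.2315]
ee_rot: [0.035, 0.999, -0.0, -0.001]
ft_force: [-1.4, 1.1, -5.9]
grip_width: 0.282
grasp_force: 113.2
```

arm_command:
  plan:
    - {"dp": [0,0,1],"spin": 0}
    - {"dp": [0,0,1],"spin": 0}
    - {"dp": [0,0,0.5],"spin": 0}
    - {"dp": [0,0,0],"spin": 0}

```text
clock: 19.05
position: [0.5779, -0.0301, 0.2304]
ee_rot: [0.035, 0.999, 0.0, 0.0]
ft_force: [-0.2, -1.4, -1.3]
grip_width: 0.278
grasp_force: 113.4
```

arm_command:
  plan:
    - {"dp": [0,0,0.5],"spin": 0}
    - {"dp": [0,0,0.5],"spin": 0}
    - {"dp": [0,0,0],"spin": 0}

```text
clock: 19.35
position: [0.5779, -0.0301, 0.2294]
ee_rot: [0.035, 0.999, 0.0, 0.0]
ft_force: [0.8, 0.3, 0.4]
grip_width: 0.285
grasp_force: 114.2
```

arm_command:
  plan:
    - {"dp": [0,0,0.5],"spin": 0}
    - {"dp": [0,0,0.5],"spin": 0}
    - {"dp": [0,0,0],"spin": 0}

```text
clock: 19.65
position: [0.5779, -0.0302, 0.2294]
ee_rot: [0.035, 0.999, 0.0, 0.0]
ft_force: [-4.8, 1.0, 11.7]
grip_width: 0.276
grasp_force: 115.6
```

arm_command:
  plan:
    - {"dp": [0,0,0.5],"spin": 0}
    - {"dp": [0,0,0.5],"spin": 0}
    - {"dp": [0,0,0],"spin": 0}

```text
clock: 19.95
position: [0.578, -0.0303, 0.2294]
ee_rot: [0.035, 0.999, 0.001, 0.0]
ft_force: [-11.1, 1.1, 23.5]
grip_width: 0.28
grasp_force: 117.1
```

The hard stop is at 0.2294 (I expected 0.2293), so the cap is home. A slightly firmer press, one last check, then hand in.

arm_command:
  plan:
    - {"dp": [0,0,0.3],"spin": 0}
    - {"dp": [0,0,0],"spin": 0}
    - {"dp": [0,0,0],"spin": 0}
    - {"dp": [0,0,0],"spin": 0}
    - {"dp": [0,0,0],"spin": 0}

```text
clock: 20.45
position: [0.5779, -0.0303, 0.2293]
ee_rot: [0.035, 0.999, 0.001, 0.0]
ft_force: [-13.9, 0.9, 25.4]
grip_width: 0.28
grasp_force: 117.6
```

```bash
python3 - <<'E'
from h import *
todo([.5778,-.0308,.2293])
for cc in("scene","side"):
  viewer.camera(cc)
  for n in("cap_knob","loose_measure_mid","loose_marker_mid","loose_plug_mid"):
    for d in finder.find_in(cc,n)[:1]: print(cc,n,np.round(d["position"],3),round(d["score"],2))
todo([.5778,-.0308,.2293])
print(manip.hand_in())
E
```

```text
clk 20.45 dp [ 0.1 -0.5  0. ] pos [ 0.5779 -0.0303  0.2293] y-axis yaw 1.501 z [ 3.0e-04  1.2e-03 -1.0e+00] j [-0.36  0.41  0.41  1.79 -0.2   0.98  1.63] F [-13.9   0.9  25.4] w 0.28 gf 117.6
scene cap_knob [ 0.56  -0.043  0.052] 0.65
scene loose_measure_mid [ 0.622 -0.256  0.036] 0.81
scene loose_marker_mid [0.363 0.069 0.008] 0.73
scene loose_plug_mid [ 0.374 -0.107  0.009] 0.57
side cap_knob [ 0.571 -0.009  0.052] 0.78
side loose_measure_mid [ 0.598 -0.25   0.019] 0.55
side loose_marker_mid [0.365 0.089 0.013] 0.53
side loose_plug_mid [ 0.382 -0.095  0.014] 0.39
clk 20.95 dp [ 0.1 -0.5  0. ] pos [ 0.5779 -0.0303  0.2293] y-axis yaw 1.501 z [ 3.0e-04  1.2e-03 -1.0e+00] j [-0.36  0.41  0.41  1.79 -0.2   0.98  1.63] F [-12.4   1.2  26. ] w 0.281 gf 117.6
the job is handed in; nothing more can be done
None
```

The job is handed in at about 21 s: the bearing is in its seat, and the cap is down at its expected home height, still gripped and pressed at about 26 N. I inferred the clip snap from the force drop and that height, not from a picture.

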